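# Unpin the hold-down bridge and take out the tested module

### The arm

A 6-joint arm with a two-finger parallel gripper is mounted at the origin on the work surface. World frame = base frame: x ahead of the robot, y to its left, z up, the work surface at z = 0. Lengths are in m, angles in rad, forces in N, time in s.
With the tool pointing down it reaches from about 0.25 to 0.725 m from the base axis. Payload 4 kg.
Tool frame: the origin (TCP) lies midway between the tips of the shut fingers; the grasp point (between the pads) lies 19 mm behind it (bot.grip_point_offset is the distance from the TCP to the grasp point, in m); z points along the fingers, y is the line along which they close (so a half turn about z gives the same grasp; the last joint's range is limited). The gripper opens to 85 mm and grips with 20 to 120 N. Pads are 22 mm wide; open, the fingers measure 114 mm over their backs; the gripper's body (76 mm by 85 mm) begins 54 mm behind the grasp point. The pads swing forward as they close: fully open they stand 13 mm farther back than shut.
Start: joints at [0, 0.241, 0.005, 1.335, 0, 1.571], TCP at [0.5, -0, 0.231] pointing down, gripper open.
Joint ranges: [-2.72, 2.72], [-1.05, 1.87], [-1.09, 1.28], [-1.99, 2.15], [-1.42, 1.44], [-3.14, 3.14]. Speed limits (rad/s): [2.79, 2.79, 3.14, 3.14, 3.14, 3.14].

### API

Orientations are given as a unit quaternion [x, y, z, w].
In Python, from workcell import bot gives the robot as it stands.
- The arm moves only by the tool step_arm, never from a script. Its argument "targets" is text: rows parted by semicolons, each of 7 numbers parted by spaces: the opening, from -1 (shut) to 1 (fully open), so that 0 is half open, then the shift along the world's x, y, z normalised to -1 to 1, where 1 is 0.5 m, then the turn, a rotation vector about the world's x, y, z normalised to -1 to 1, where 1 is pi/4 rad. In form: gripper x y z wx wy wz; .... A call has 1 to 10 rows; each row is the pose to reach, as a shift and turn from the pose commanded when the call began; what a row does not reach only later rows make up. A row lasts 1/12 s, in which the tool goes at most 41.7 mm and 7.16 degrees, less where a joint would pass 70% of its speed; a pose out of reach is approached as far as the arm can. A call with a number of a shift or a turn outside -1 to 1 is refused whole. A call with a gripper value outside its range is refused whole. The fingers move at their own pace and stop on an object; the grip force is fixed at half the most. Time passes only in rows, so rows that repeat a pose let the fingers close. It gives the time, the measured TCP pose, the force, the opening and the grip force at its end, in the units of the state.
- bot.get_obs(): the state, without advancing time (a new reading comes with each control period).
- bot.camera(name): name is "scene" or "side" or "wrist"; returns the picture (420x560x3 uint8, red, green, blue); there is no depth.
- bot.camera_info(name): a dict with "vertical_fov" (degrees; the focal length in pixels is half the picture's height over the tangent of half this angle, whatever the lens; pixels are square), "cx", "cy" (the principal point, pixels), "pose" (4x4, takes a point from camera to world coordinates). Camera axes: x right, y up, looking along -z (the intrinsics and any distortion apply to the point x, -y, -z); pixel columns grow to the right and rows downward; lengths in m; the calibration is good to about 2 mm. A picture is of the moment at which its call begins: read the wrist's pose just before it. camera_info takes no time and is no camera call; for the wrist camera it gives the pose at the moment of the call.
- bot.job_done(): hands the job in; it is judged then, once.
The state is a dict: "clock": time; "joint_pos": joint angles; "joint_vel": joint speeds; "tau": joint torques, N m; "eef_pos": TCP position; "tool_rot": TCP orientation; "ft_force": force on the tool from outside, world axes, zero at the start; "ft_torque": the same for the moment, N m; "grip_width": finger opening in m; "grasp_force": force on a finger pad.
Only numpy, scipy, OpenCV 4.12 (cv2) and the standard library are available. Lean on these libraries where they do the work, as an engineer would, in place of code of your own. Each camera call takes 0.05 s, during which the arm holds its last target. There are 200 camera calls.

### The job

The power module in the test fixture is finished: pull the fixture's sprung index plunger out along its slanted axis and twist its handle about a quarter turn, so that it stays latched out by itself. Then lift the hold-down bridge straight off, hang it over the bar of the storage rail with one leg on each side of the bar, and move the module from its pedestal into the tray, lying flat on the tray's floor, the same way up. Set both down rather than dropping them, leave the plunger latched out, and leave everything else on the bench where it is.

Things in the scene. Friction and masses are not known exactly. Their poses are not given: they have to be found in the camera images.
- fixture: Fixed test fixture: aluminium plate 200 (x) x 140 (y) x 10 mm. Origin: centre of its underside, on the bench; z up; plunger on its -x side. At x = +45 mm a black pedestal 42 (x) x 80 (y) mm, top 95 mm above the bench. The plunger's slanted steel housing, 24 mm wide about y = 0, spans x = +10 to -60 mm and reaches 102 mm above the bench.
- plunger (a joint): Pull-out in m: 0 = home, 7 mm pin in the slot low in the bridge's front leg; stop 0.036. Spring pulls home: 4.4 N at 0, 12 N at 0.036. A key in a slot of the housing stops turning until pulled beyond 0.030; pull to about 0.034, turn the handle 1 to 1.5 rad either way, let go: the key rests across the housing's top, holding the plunger at about 0.030, pin clear of the bridge.
- handle (a joint): Twist of the plunger's handle about its axis in rad, 0 at home, stops at -1.57 and +1.57; turns freely when the key is out of its slot, held by friction when the key rests on the housing.
- handle_grip (a point): Centre of the plunger's black T-bar handle, 64 mm long (point x axis) x 14 mm thick (y, the way to pinch) x 36 mm tall (z, +-18 mm). z is the plunger's axis: outwards, the way to pull, leaning 32 degrees from vertical to the fixture's -x side. At home the bar's length lies in the vertical plane of that lean. 9 mm gap from the bar's underside to the housing.
- bridge: Hold-down bridge, inverted U of 4 mm aluminium plate, 0.3 kg, 54 (x) x 70 (y) mm, straddling pedestal and module, feet on the base plate. Origin: centre between the feet, z up. Legs are plates across x (inner gap 46 mm, 70 mm wide along y, 120 mm long); top plate's upper face at z = 124 mm. Front leg (-x) has the slot for the pin.
- bridge_grip (a point): Centre of the bridge's black grip fin, upright on the top plate: 12 mm thick (x, the way to pinch it) x 60 mm long (y) x 36 mm tall (z, +-18 mm from this point; its foot is the top plate's upper face). Axes as the bridge.
- bridge_saddle (a point): Centre of the underside of the bridge's top plate, 120 mm above the feet of its legs and 22 mm below the point bridge_grip. This is what rests on the bar. Axes as the bridge.
- module: Power module, grey metal block 38 (x) x 100 (y) x 30 (z) mm, about 0.3 kg, with thin dark ribs on its top, lying on the pedestal under the bridge with 5 mm of air above. Origin: centre of its underside, z up.
- rail: Storage rail fixed to the bench: a round steel bar 24 mm in diameter, 200 mm long along this frame's y axis, on two posts (28 mm diameter, on round feet 70 mm across) at its ends. Origin: on the bench below the bar's middle.
- rail_mid (a point): Middle of the rail's bar on its centre line, 150 mm above the bench (the bar's top is at 162 mm); y along the bar, z up.
- tray: Open black tray fixed to the bench, 160 (x) x 220 (y) x 30 (z) mm outside, 4 mm walls and floor. Origin: centre of its underside. It stands on one side of the fixture and the rail on the other; which is which changes.
- tray_in (a point): Centre of the tray's inner floor, 4 mm above the bench. Axes as the tray.
- driver: Bystander: screwdriver, 180 mm long, lying on the bench. Leave alone.
- tape: Bystander: roll of clear tape, 90 mm across, 22 mm high. Leave alone.
- meter: Bystander: yellow hand multimeter 170 x 85 x 35 mm, lying. Leave alone.
- flux: Bystander: white bottle 60 mm across, 130 mm high, standing. Leave alone.
- spanner: Bystander: spanner, 180 mm long, lying. Leave alone.
- cup: Bystander: open steel cup 70 mm across, 80 mm high. Leave alone.
- carton: Bystander: small cardboard box 90 x 70 x 60 mm. Leave alone.
Mind the look-alikes: they are no part of the job. What is shaped like the bridge but purple or turquoise is not meant.

How it is judged:
By the outcome, as a careful person would: the job done as asked, in the order asked, and still so for the second after the job is handed in, with the robot touching nothing.
It also fails if it takes over 64 s, if anything falls off the work surface, if the arm or the gripper's body presses on something with over 40 N, if the wrist force passes 120 N, or if a joint passes its speed limit or range.

## Working session

There is one attempt and no reset: what is moved stays moved. The work goes in short steps, Python scripts to look and compute and a tool call to move; the robot and the scene stay as the last step left them, time stands still between calls to the robot, and variables do not carry over. Pictures are saved under pics/ and viewed, at most 12 in all, crops included, and the job is handed in when it is done.

Besides the shell and the picture viewer there is one more tool, called after "Emit:" by a JSON object that holds its "op" and its "data". step_arm: Moves the arm, as the interface text tells. Scaled input: -1 to 1 covers 0.5 m each way for a shift and pi/4 rad each way for a turn. Its arguments: {"type":"object","properties":{"targets":{"type":"string"}},"required":["targets"]}

```bash
mkdir -p pics; ls
python3 - <<'E'
from workcell import bot
import cv2,numpy as np
np.set_printoptions(precision=4,suppress=True)
ims=[]
for n in ["scene","side"]:
    im=bot.camera(n)[:,:,::-1]; cv2.imwrite(f"pics/{n}0.png",im)
    print(n,bot.camera_info(n))
E
```

```text
pics
scene {'vertical_fov': 56.051706030450035, 'cx': 276.00268267273145, 'cy': 207.384022674023, 'pose': array([[-0.3729, -0.7263,  0.5774,  1.1136],
       [ 0.9278, -0.3024,  0.2187,  0.203 ],
       [ 0.0158,  0.6173,  0.7866,  0.9494],
       [ 0.    ,  0.    ,  0.    ,  1.    ]])}
side {'vertical_fov': 48.15444791313798, 'cx': 280.0759739207676, 'cy': 205.88056829965012, 'pose': array([[-0.9788,  0.1442, -0.1455,  0.3239],
       [-0.2048, -0.7039,  0.6801,  0.9003],
       [-0.0044,  0.6955,  0.7185,  1.0748],
       [ 0.    ,  0.    ,  0.    ,  1.    ]])}
```

View pics/scene0.png

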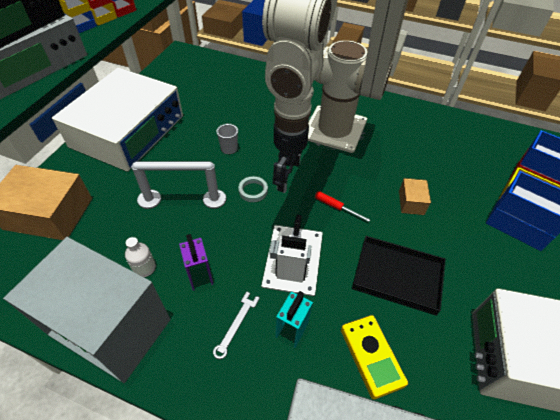

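View pics/side0.png

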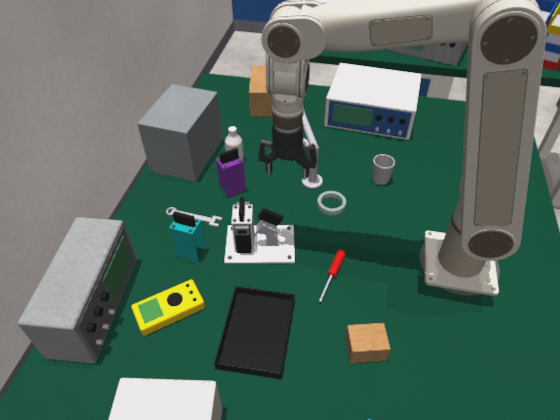

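The scene view shows the aluminium fixture and bridge at (292,257), the rail bar from (140,165) to (212,165), and the tray at (400,275). Things that could be taken for the bridge: the aluminium one at (292,260), the purple at (195,262) and the turquoise at (295,315). I choose the aluminium one on the white plate. Things that could be taken for the plunger handle: the black bar at (297,225) and the bridge fin at (293,242).

```bash
cat > h.py <<'E'
import numpy as np,cv2
from workcell import bot
np.set_printoptions(precision=4,suppress=True)
def info(n):
    i=bot.camera_info(n); return 210/np.tan(np.radians(i['vertical_fov']/2)),i['cx'],i['cy'],np.array(i['pose'])
def ray(I,u,v):
    f,cx,cy,P=I; d=P[:3,:3]@np.array([(u-cx)/f,-(v-cy)/f,-1]); return P[:3,3],d
def onz(I,u,v,z):
    o,d=ray(I,u,v); return o+d*(z-o[2])/d[2]
def tri(I1,p1,I2,p2):
    o1,d1=ray(I1,*p1);o2,d2=ray(I2,*p2)
    s=np.linalg.lstsq(np.c_[d1,-d2],o2-o1,rcond=None)[0]
    a,b=o1+d1*s[0],o2+d2*s[1]; return (a+b)/2,np.linalg.norm(a-b)
def proj(I,X):
    f,cx,cy,P=I; c=P[:3,:3].T@(np.array(X)-P[:3,3]); return np.array([cx-f*c[0]/c[2],cy+f*c[1]/c[2]])
E
python3 - <<'E'
from h import *
tiles=[]
for n,boxes in [("scene",[(255,205,335,300),(350,230,450,315),(130,150,230,215)]),("side",[(215,190,305,270),(210,280,300,380),(290,100,330,195)])]:
    im=cv2.imread(f"pics/{n}0.png"); I=info(n); hsv=cv2.cvtColor(im,cv2.COLOR_BGR2HSV)
    # tray: black
    m=((hsv[:,:,2]<28)).astype(np.uint8)
    x0,y0,x1,y1=boxes[1]; mm=np.zeros_like(m); mm[y0:y1,x0:x1]=m[y0:y1,x0:x1]
    mm=cv2.morphologyEx(mm,cv2.MORPH_OPEN,np.ones((3,3)))
    cs=max(cv2.findContours(mm,0,2)[0],key=cv2.contourArea)
    q=cv2.approxPolyDP(cv2.convexHull(cs),6,True)[:,0]
    print(n,"tray",cv2.contourArea(cs),[(tuple(p),onz(I,*p,.03)[:2].round(4)) for p in q])
    x0,y0,x1,y1=boxes[0]; mm=np.zeros_like(m); mm[y0:y1,x0:x1]=((hsv[:,:,2]>150)&(hsv[:,:,1]<60))[y0:y1,x0:x1]
    cs=max(cv2.findContours(mm,0,2)[0],key=cv2.contourArea)
    q=cv2.approxPolyDP(cv2.convexHull(cs),4,True)[:,0]
    print(n,"plate",[(tuple(p),onz(I,*p,.01)[:2].round(4)) for p in q])
    for b in boxes:
        c=im[b[1]:b[3],b[0]:b[2]]; s=min(266/c.shape[1],300/c.shape[0]); print(n,b,round(s,3))
        c=cv2.resize(c,None,fx=s,fy=s,interpolation=cv2.INTER_CUBIC)
        t=np.zeros((300,266,3),np.uint8); t[:c.shape[0],:c.shape[1]]=c; tiles.append(t)
cv2.imwrite("pics/crop1.png",np.vstack([np.hstack(tiles[:3]),np.hstack(tiles[3:])]))
E
```

```text
scene tray 558.0 [((np.int32(365), np.int32(239)), array([0.4473, 0.2194])), ((np.int32(444), np.int32(259)), array([0.4286, 0.4337])), ((np.int32(439), np.int32(308)), array([0.5779, 0.4401]))]
scene plate [((np.int32(275), np.int32(226)), array([ 0.4892, -0.0351])), ((np.int32(322), np.int32(233)), array([0.4602, 0.0995])), ((np.int32(314), np.int32(294)), array([0.6505, 0.1388])), ((np.int32(261), np.int32(285)), array([0.679 , 0.0019]))]
scene (255, 205, 335, 300) 3.158
scene (350, 230, 450, 315) 2.66
scene (130, 150, 230, 215) 2.66
side tray 183.5 [((np.int32(216), np.int32(365)), array([0.5761, 0.4468])), ((np.int32(280), np.int32(377)), array([0.4241, 0.4447]))]
side plate [((np.int32(227), np.int32(226)), array([0.6797, 0.0078])), ((np.int32(291), np.int32(242)), array([0.478 , 0.0305])), ((np.int32(294), np.int32(261)), array([0.4565, 0.0972])), ((np.int32(225), np.int32(262)), array([0.6469, 0.14  ]))]
side (215, 190, 305, 270) 2.956
side (210, 280, 300, 380) 2.956
side (290, 100, 330, 195) 3.158
```

View pics/crop1.png

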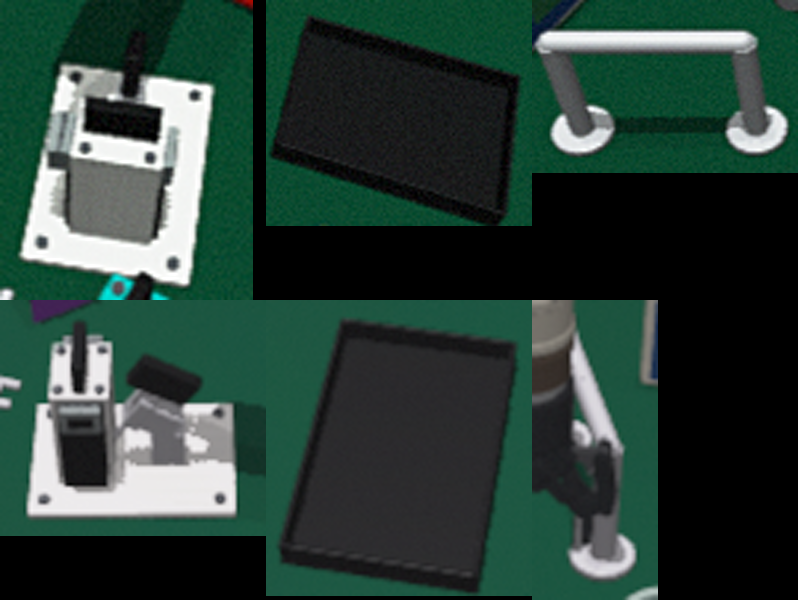

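The close crop confirms the choice: the aluminium bridge with its black fin sits on the white plate, with the black T-handle on the robot side. The tray and rail are clear too.

Run:
```python
from h import *
S=info("scene");D=info("side")
print("bar ends",onz(S,133.4,165.8,.15),onz(S,213.1,165.8,.15),"feet",onz(S,148.8,199.2,.004),onz(S,214.6,199.2,.004))
print("side end",onz(D,317,147,.15),"foot",onz(D,312.5,181.4,.004))
for I,ps in ((S,[(366.5,236.8),(444.7,258.2),(440,309),(352.3,287)]),(D,[(235.7,286.8),(294.6,294.5),(283,374),(215.4,363.9)])):
    print("tray",np.array([onz(I,*p,.03)[:2] for p in ps]))
# black parts fin / handle
for n,I,b in (("scene",S,(275,210,310,252)),("side",D,(225,190,290,228))):
    im=cv2.imread(f"pics/{n}0.png"); m=np.zeros(im.shape[:2],np.uint8)
    m[b[1]:b[3],b[0]:b[2]]=(im.max(2)<45)[b[1]:b[3],b[0]:b[2]]
    for s in cv2.findContours(m,0,2)[0]:
        if cv2.contourArea(s)>40: print(n,cv2.contourArea(s),cv2.minAreaRect(s),cv2.boundingRect(s))
c=np.array([.569,.052]);y=.215;R=np.array([[np.cos(y),-np.sin(y)],[np.sin(y),np.cos(y)]])
for n,I in(("S",S),("D",D)):
    for k in(((.045,0,.152)),):
        X=np.r_[c+R@np.array(k[:2]),k[2]]; print(n,"fin pred",proj(I,X),X)
```

```text
bar ends [ 0.5429 -0.4411  0.15  ] [ 0.4572 -0.237   0.15  ] feet [ 0.5404 -0.4332  0.004 ] [ 0.4627 -0.2469  0.004 ]
side end [ 0.4508 -0.2479  0.15  ] foot [ 0.4581 -0.2462  0.004 ]
tray [[0.4384 0.2215]
 [0.4253 0.4351]
 [0.5797 0.4427]
 [0.6044 0.225 ]]
tray [[0.5897 0.2275]
 [0.4322 0.2196]
 [0.4188 0.4364]
 [0.5783 0.4445]]
scene 205.5 ((293.19866943359375, 242.2418975830078), (23.134449005126953, 10.293529510498047), 8.972625732421875) (282, 236, 24, 14)
scene 494.0 ((291.8000183105469, 217.40003967285156), (28.621667861938477, 28.621667861938477), 26.56505012512207) (275, 210, 35, 26)
side 211.0 ((269.9309997558594, 216.67239379882812), (23.397611618041992, 10.956024169921875), 21.801406860351562) (258, 209, 25, 16)
side 61.5 ((241.0, 209.0), (22.0, 4.0), 90.0) (239, 198, 5, 23)
S fin pred [293.8768 243.1275] [0.613  0.0616 0.152 ]
D fin pred [240.6223 209.4528] [0.613  0.0616 0.152 ]
```

Run:
```python
from h import *
S=info("scene");D=info("side")
print("handle",tri(S,(297,225),D,(270,216.7)))
print("fin",tri(S,(293.2,242.2),D,(241,209)))
o=bot.get_obs();print(o['eef_pos'],o['tool_rot'],o['grip_width'],bot.camera_info('wrist'))
from scipy.spatial.transform import Rotation as R
R0=R.from_quat(o['tool_rot']);print(R0.as_matrix())
Rf=R.from_euler('z',.213)
# tool z=-axis; tool y=+-fixture y
a=np.radians(32); z=np.array([np.sin(a),0,-np.cos(a)])
for s in(1,-1):
    y=np.array([0,s,0.]);M=Rf.as_matrix()@np.c_[np.cross(y,z),y,z]
    print(s,(R.from_matrix(M)*R0.inv()).as_rotvec()/(np.pi/4))
```

```text
handle (array([0.5365, 0.0434, 0.1195]), np.float64(0.0015672835453458944))
fin (array([0.612 , 0.0597, 0.1527]), np.float64(0.0011063087349978374))
[ 0.4994 -0.      0.2305] [ 0.7071  0.7071 -0.0007 -0.0007] 0.08547638595475841 {'vertical_fov': 62.19252074208122, 'cx': 281.01227204697665, 'cy': 205.95216260835244, 'pose': array([[ 1.    , -0.0004,  0.0025,  0.5   ],
       [-0.0005,  0.9456,  0.3253,  0.0828],
       [-0.0025, -0.3253,  0.9456,  0.3726],
       [ 0.    ,  0.    ,  0.    ,  1.    ]])}
[[ 0.      1.     -0.0019]
 [ 1.     -0.     -0.    ]
 [-0.     -0.0019 -1.    ]]
1 [-0.5081 -0.634   2.2056]
-1 [ 0.5958 -0.484  -1.6814]
```

Emit:
{"op": "step_arm", "data": {"targets": "1 -0.03 0.064 0 0.298 -0.242 -0.841;1 -0.03 0.064 0 0.298 -0.242 -0.841;1 -0.03 0.064 0 0.298 -0.242 -0.841;1 -0.03 0.064 0 0.298 -0.242 -0.841;1 -0.03 0.064 0 0.298 -0.242 -0.841;1 -0.03 0.064 0 0.298 -0.242 -0.841;1 -0.03 0.064 0 0.298 -0.242 -0.841"}}

```text
clock: 0.68
eef_pos: [0.4829, 0.0316, 0.2304]
tool_rot: [0.89, 0.431, 0.146, -0.016]
ft_force: [-0.7, -1.1, -0.0]
grip_width: 0.0853
grasp_force: 0.0
```

Emit:
{"op": "step_arm", "data": {"targets": "1 0 0 -0.052 0.298 -0.242 -0.841;1 0 0 -0.052 0.298 -0.242 -0.841;1 0 0 -0.052 0.298 -0.242 -0.841;1 0 0 -0.052 0.298 -0.242 -0.841;1 0 0 -0.052 0.298 -0.242 -0.841;1 0 0 -0.052 0.298 -0.242 -0.841;1 0 0 -0.052 0.298 -0.242 -0.841;1 0 0 -0.052 0.298 -0.242 -0.841"}}

```text
clock: 1.35
eef_pos: [0.4846, 0.0324, 0.205]
tool_rot: [0.956, 0.104, 0.273, -0.028]
ft_force: [0.3, 0.3, -0.1]
grip_width: 0.0856
grasp_force: 0.0
```

```bash
cat >> h.py <<'E'
from scipy.spatial.transform import Rotation as R
def wrist(name):
    I=info('wrist'); im=bot.camera('wrist')[:,:,::-1].copy(); cv2.imwrite(f'pics/{name}.png',im); return I,im
def st():
    o=bot.get_obs(); print(o['clock'],o['eef_pos'],o['joint_pos'],o['ft_force'],o['grip_width'],o['grasp_force']); print(R.from_quat(o['tool_rot']).as_matrix()); return o
E
python3 - <<'E'
from h import *
st(); I,im=wrist('w1'); print(proj(I,[.5365,.0434,.1195]),proj(I,[.612,.0597,.1527]))
E
```

```text
1.35 [0.4846 0.0324 0.205 ] [-0.0038 -0.1485 -0.6446  0.5284  0.1129  2.9526] [ 0.3155  0.3045 -0.1419] 0.08559117929469064 0.0
[[ 0.8289  0.2143  0.5166]
 [ 0.1835 -0.9768  0.1107]
 [ 0.5284  0.003  -0.849 ]]
[279.6747 205.9931] [280.081   86.8417]
```

View pics/w1.png

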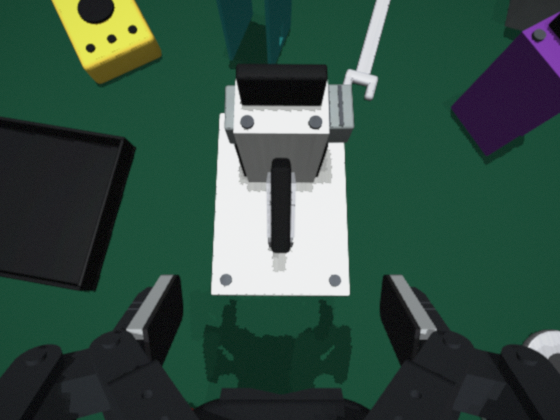

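The wrist view shows the handle bar at (281,205), rows 158 to 252, within 2 px of the prediction, and the fin at (283,85). I approach along the axis and close.

Emit:
{"op": "step_arm", "data": {"targets": "0.2 0.04 0.009 -0.065 0 0 0;0.2 0.08 0.018 -0.13 0 0 0;0.2 0.12 0.026 -0.195 0 0 0;0.2 0.12 0.026 -0.195 0 0 0;-1 0.12 0.026 -0.195 0 0 0;-1 0.12 0.026 -0.195 0 0 0;-1 0.12 0.026 -0.195 0 0 0;-1 0.12 0.026 -0.195 0 0 0;-1 0.12 0.026 -0.195 0 0 0;-1 0.12 0.026 -0.195 0 0 0"}}

```text
clock: 2.23
eef_pos: [0.546, 0.0454, 0.1102]
tool_rot: [0.955, 0.102, 0.276, -0.029]
ft_force: [0.8, 1.9, 1.5]
grip_width: 0.0132
grasp_force: 60.4
```

Run:
```python
from h import *
st()
a=np.radians(32);ax=R.from_euler('z',.213).apply([-np.sin(a),0,np.cos(a)])
print(ax,ax*.034/.5, ax*.15/(np.pi/4), [ax*1.25/2/(np.pi/4)])
```

```text
2.2333 [0.546  0.0454 0.1102] [ 0.03    0.118  -0.6907  0.2062  0.0956  2.9861] [0.7693 1.8554 1.5151] 0.013172964439561183 60.362539887428284
[[ 0.8264  0.2108  0.5222]
 [ 0.1791 -0.9775  0.1112]
 [ 0.5339  0.0016 -0.8456]]
[-0.5179 -0.112   0.848 ] [-0.0352 -0.0076  0.0577] [-0.0989 -0.0214  0.162 ] [array([-0.4122, -0.0891,  0.6749])]
```

Emit:
{"op": "step_arm", "data": {"targets": "-1 -0.012 -0.0025 0.019 0 0 0;-1 -0.024 -0.005 0.038 0 0 0;-1 -0.0352 -0.0076 0.0577 0 0 0;-1 -0.0352 -0.0076 0.0577 0 0 0;-1 -0.0352 -0.0076 0.0577 0 0 0"}}

```text
clock: 2.65
eef_pos: [0.5283, 0.0416, 0.1386]
tool_rot: [0.955, 0.102, 0.276, -0.029]
ft_force: [8.3, 4.4, -9.7]
grip_width: 0.0129
grasp_force: 58.7
```

Emit:
{"op": "step_arm", "data": {"targets": "-1 0 0 0 -0.082 -0.018 0.135;-1 0 0 0 -0.165 -0.036 0.27;-1 0 0 0 -0.247 -0.053 0.405;-1 0 0 0 -0.33 -0.071 0.54;-1 0 0 0 -0.412 -0.089 0.675;-1 0 0 0 -0.412 -0.089 0.675"}}

```text
clock: 3.15
eef_pos: [0.5282, 0.0426, 0.1379]
tool_rot: [0.876, 0.393, 0.272, 0.057]
ft_force: [7.5, 6.2, -8.8]
grip_width: 0.0133
grasp_force: 58.7
```

Emit:
{"op": "step_arm", "data": {"targets": "-1 0 0 0 -0.082 -0.018 0.135;-1 0 0 0 -0.165 -0.036 0.27;-1 0 0 0 -0.247 -0.053 0.405;-1 0 0 0 -0.33 -0.071 0.54;-1 0 0 0 -0.412 -0.089 0.675;-1 0 0 0 -0.412 -0.089 0.675;-1 0 0 0 -0.412 -0.089 0.675"}}

```text
clock: 3.73
eef_pos: [0.5274, 0.0431, 0.1372]
tool_rot: [0.714, 0.643, 0.242, 0.136]
ft_force: [7.5, 6.8, -8.6]
grip_width: 0.013
grasp_force: 58.8
```

Run:
```python
from h import *
st()
```

```text
3.7333 [0.5274 0.0431 0.1372] [ 0.0209  0.0364 -0.6879  0.2936  0.1059  1.727 ] [ 7.4956  6.7569 -8.6067] 0.012959411256243716 58.75026762485504
[[ 0.057   0.8523  0.5199]
 [ 0.9837 -0.1369  0.1166]
 [ 0.1705  0.5048 -0.8462]]
```

Emit:
{"op": "step_arm", "data": {"targets": "-1 0.002 0.0005 -0.0034 0 0 0;-1 0.004 0.0009 -0.0068 0 0 0;-1 0.004 0.0009 -0.0068 0 0 0"}}

```text
clock: 3.98
eef_pos: [0.5291, 0.0435, 0.1348]
tool_rot: [0.714, 0.642, 0.242, 0.136]
ft_force: [-3.0, 6.4, 2.3]
grip_width: 0.0129
grasp_force: 61.4
```

Emit:
{"op": "step_arm", "data": {"targets": "0 0 0 0 0 0 0;0 0 0 0 0 0 0;0 0 0 0 0 0 0;0 0 0 0 0 0 0;0 -0.04 -0.009 0.066 0 0 0;0 -0.08 -0.018 0.13 0 0 0;0.3 -0.12 -0.026 0.2 0 0 0;0.3 -0.14 -0.03 0.23 0 0 0;0.3 -0.14 -0.03 0.23 0 0 0"}}

```text
clock: 4.73
eef_pos: [0.4607, 0.026, 0.2538]
tool_rot: [0.715, 0.641, 0.243, 0.14]
ft_force: [-0.0, 0.0, 1.0]
grip_width: 0.0555
grasp_force: 0.0
```

Run:
```python
from h import *
o=st(); I,im=wrist('w2'); 
ax=np.array([-.5179,-.112,.848]);print(proj(I,np.array([.5365,.0434,.1195])+.03*ax))
R0=R.from_quat(o['tool_rot'])
Rf=R.from_euler('z',.213)
for s in(1,-1):
    z=np.array([0,0,-1.]);y=np.array([s,0,0.]);M=Rf.as_matrix()@np.c_[np.cross(y,z),y,z]
    print(s,(R.from_matrix(M)*R0.inv()).as_rotvec()/(np.pi/4))
```

```text
4.7333 [0.4607 0.026  0.2538] [-0.0256 -0.2557 -0.5942  0.6755  0.1247  1.6898] [-0.0447  0.0474  0.9793] 0.05553254338472815 0.0
[[ 0.0607  0.8475  0.5273]
 [ 0.984  -0.1395  0.1109]
 [ 0.1675  0.5122 -0.8424]]
[272.8694 195.9366]
1 [-0.2619  0.6789  0.3986]
-1 [ 0.956   0.3689 -3.4582]
```

View pics/w2.png

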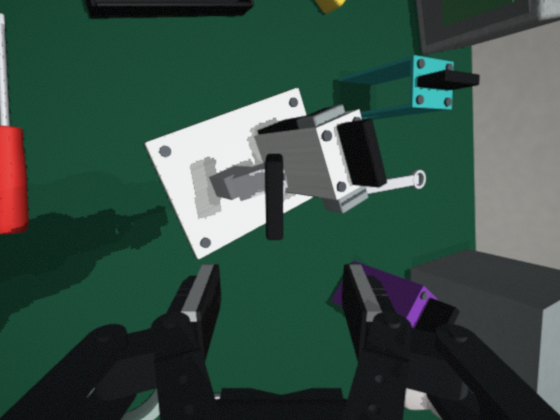

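The handle now lies across at (274,197), on the predicted 30 mm pull-out point, so it is latched. Next is the bridge.

Emit:
{"op": "step_arm", "data": {"targets": "0.4 0.05 0.011 0 -0.044 0.113 0.066;0.4 0.1 0.023 0 -0.087 0.226 0.133;0.4 0.16 0.037 0 -0.131 0.34 0.2;0.4 0.22 0.05 0 -0.175 0.453 0.266;0.4 0.28 0.064 -0.02 -0.218 0.566 0.332;0.4 0.303 0.069 -0.04 -0.262 0.679 0.399;0.4 0.303 0.069 -0.04 -0.262 0.679 0.399;0.4 0.303 0.069 -0.04 -0.262 0.679 0.399"}}

```text
clock: 5.45
eef_pos: [0.6112, 0.0617, 0.219]
tool_rot: [0.628, 0.778, -0.009, -0.008]
ft_force: [-0.2, 0.4, -0.4]
grip_width: 0.0599
grasp_force: 0.0
```

Run:
```python
from h import *
o=st(); I,im=wrist('w3')
Rf=R.from_euler('z',.213).as_matrix();c=np.array([.612,.0603,0])
cor=[proj(I,c+Rf@np.array([x,y,.170])) for x,y in((-.006,-.03),(.006,-.03),(.006,.03),(-.006,.03))];print(np.array(cor))
cv2.polylines(im,[np.array(cor).round().astype(int)],True,(0,0,255))
cv2.imwrite('pics/w3o.png',im)
```

```text
5.45 [0.6112 0.0617 0.219 ] [ 0.1014  0.4974  0.3479  1.4441 -0.0014  1.4585] [-0.1722  0.3782 -0.3637] 0.059908153477909516 0.0
[[-0.212   0.977  -0.0226]
 [ 0.9773  0.212  -0.0037]
 [ 0.0012 -0.0228 -0.9997]]
[[274.0937 279.4312]
 [293.2661 279.6716]
 [294.4904 187.2479]
 [273.439  187.108 ]]
```

View pics/w3o.png

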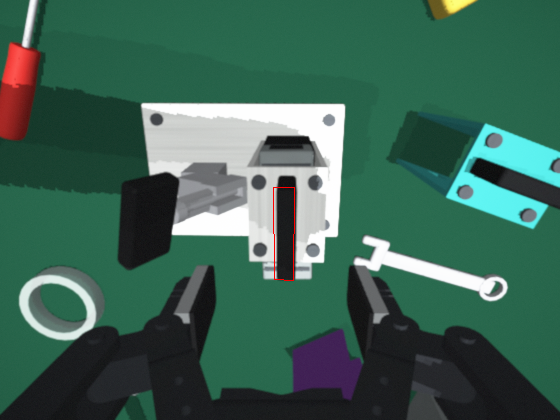

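The overlay sits on the fin with the fin centre about 2.5 px (1.5 mm) further right, and the yaw matches the plate edge. I correct, descend and grip.

Emit:
{"op": "step_arm", "data": {"targets": "0.4 0.0046 -0.0022 -0.04 0.005 -0.028 0;0.4 0.0046 -0.0022 -0.09 0.005 -0.028 0;0.2 0.0046 -0.0022 -0.135 0.005 -0.028 0;0 0.0046 -0.0022 -0.16 0.005 -0.028 0;-0.4 0.0046 -0.0022 -0.16 0.005 -0.028 0;-1 0.0046 -0.0022 -0.16 0.005 -0.028 0;-1 0.0046 -0.0022 -0.16 0.005 -0.028 0;-1 0.0046 -0.0022 -0.16 0.005 -0.028 0;-1 0.0046 -0.0022 -0.16 0.005 -0.028 0"}}

```text
clock: 6.25
eef_pos: [0.6142, 0.06, 0.1513]
tool_rot: [0.628, 0.778, 0.006, 0.006]
ft_force: [-1.2, -0.7, 7.5]
grip_width: 0.0104
grasp_force: 63.0
```

Run:
```python
from h import *
o=st()
```

```text
6.25 [0.6142 0.06   0.1513] [0.0972 0.5002 0.1752 1.2282 0.0003 1.4553] [-1.2082 -0.7297  7.5457] 0.010428726043960604 63.00151705741882
[[-0.2111  0.9773  0.0175]
 [ 0.9775  0.2111  0.002 ]
 [-0.0017  0.0175 -0.9998]]
```

The TCP stopped at 0.151 because the last pose had not settled when I read it. I regrasp 12 mm lower and level.

Emit:
{"op": "step_arm", "data": {"targets": "-0.4 0 0 0 0 0 0;-0.4 0 0 0 0 0 0;-0.4 0 0 0 -0.002 0.022 0;-0.4 0 0 -0.012 -0.002 0.022 0;-0.4 0 0 -0.023 -0.002 0.022 0;-0.4 0 0 -0.023 -0.002 0.022 0;-0.4 0 0 -0.023 -0.002 0.022 0;-0.4 0 0 -0.023 -0.002 0.022 0;-0.4 0 0 -0.023 -0.002 0.022 0"}}

```text
clock: 7.0
eef_pos: [0.6132, 0.0601, 0.1368]
tool_rot: [0.628, 0.778, -0.001, -0.002]
ft_force: [0.6, -0.0, 0.2]
grip_width: 0.0255
grasp_force: 0.0
```

Emit:
{"op": "step_arm", "data": {"targets": "-1 0 0 0.002 0 0 0;-1 0 0 0.002 0 0 0;-1 0 0 0.002 0 0 0;-1 0 0 0.002 0 0 0;-1 0 0 0.002 0 0 0"}}

```text
clock: 7.42
eef_pos: [0.6133, 0.06, 0.138]
tool_rot: [0.628, 0.778, -0.001, -0.002]
ft_force: [-0.3, -0.3, 0.5]
grip_width: 0.011
grasp_force: 61.7
```

Emit:
{"op": "step_arm", "data": {"targets": "-1 0 0 0.02 0 0 0;-1 0 0 0.04 0 0 0;-1 0 0 0.06 0 0 0;-1 0 0 0.06 0 0 0;-1 0 0 0.06 0 0 0"}}

```text
clock: 7.83
eef_pos: [0.614, 0.0601, 0.1692]
tool_rot: [0.628, 0.778, -0.0, -0.001]
ft_force: [0.4, -0.0, -3.6]
grip_width: 0.0112
grasp_force: 61.3
```

Emit:
{"op": "step_arm", "data": {"targets": "-1 0 0 0.05 0 0 0;-1 0 0 0.1 0 0 0;-1 0 0 0.15 0 0 0;-1 0 0 0.2 0 0 0;-1 0 0 0.25 0 0 0;-1 0 0 0.3 0 0 0;-1 0 0 0.33 0 0 0;-1 0 0 0.33 0 0 0;-1 0 0 0.33 0 0 0;-1 0 0 0.33 0 0 0"}}

```text
clock: 8.67
eef_pos: [0.6127, 0.06, 0.3308]
tool_rot: [0.628, 0.778, -0.002, -0.003]
ft_force: [-0.2, -0.3, -3.8]
grip_width: 0.011
grasp_force: 61.4
```

Run:
```python
from h import *
o=st()
S=bot.camera("scene")[:,:,::-1];D=bot.camera("side")[:,:,::-1];cv2.imwrite('pics/s4.png',np.hstack([S[100:400,100:480],D[80:380,150:540]]))
# rail better: bright bar in scene, threshold
I=info('scene');m=((S.min(2)>140)).astype(np.uint8); k=np.zeros_like(m);k[155:182,128:222]=m[155:182,128:222]
c=max(cv2.findContours(k,0,2)[0],key=cv2.contourArea);print(cv2.minAreaRect(c),cv2.boundingRect(c))
```

```text
8.6667 [0.6127 0.06   0.3308] [0.0974 0.489  0.6213 1.7106 0.0006 1.4551] [-0.2143 -0.271  -3.7999] 0.011037604310148158 61.40968680381775
[[-0.2114  0.9774 -0.0076]
 [ 0.9774  0.2114 -0.0001]
 [ 0.0015 -0.0074 -1.    ]]
((172.5, 165.5), (7.0, 81.0), 90.0) (132, 162, 82, 8)
```

View pics/s4.png

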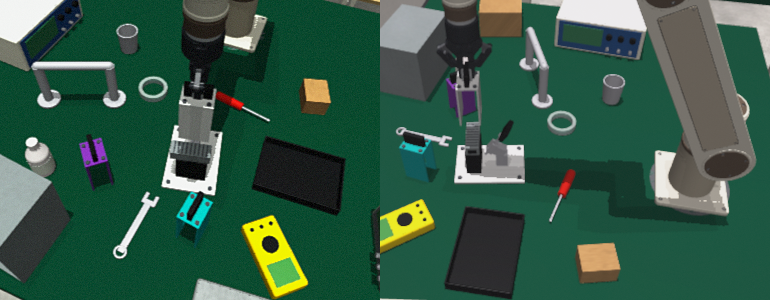

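The plunger is still latched, the bridge is held clear, the module is on its pedestal, and the rail is unobstructed in both views.

Run:
```python
from h import *
S=info("scene");D=info("side")
im=bot.camera("side")[:,:,::-1]; hsv=cv2.cvtColor(im,cv2.COLOR_BGR2HSV)
b=(292,102,332,190); m=np.zeros(im.shape[:2],np.uint8);m[b[1]:b[3],b[0]:b[2]]=(hsv[:,:,1]<70)[b[1]:b[3],b[0]:b[2]]
c=max(cv2.findContours(m,0,2)[0],key=cv2.contourArea);print(cv2.boundingRect(c))
for r in range(106,188,5):
    x=np.where(m[r])[0]; print(r,x.min() if len(x) else None,x.max() if len(x) else None,len(x))
a=onz(S,135,165.6,.15);e=onz(S,212,165.6,.15);print("scene mid",(a+e)/2,a,e)
im2=bot.camera("scene")[:,:,::-1];h2=cv2.cvtColor(im2,cv2.COLOR_BGR2HSV)[:,:,1]<70
for x in(150,172,190,205):
    r=np.where(h2[155:178,x])[0]+155; print(x,r.min(),r.max())
```

```text
(292, 107, 31, 82)
106 325 328 4
111 296 328 13
116 296 327 14
121 296 327 17
126 296 331 22
131 295 312 18
136 295 314 17
141 292 316 25
146 292 318 27
151 309 318 10
156 309 317 9
161 309 317 9
166 308 317 10
171 308 316 9
176 303 320 18
181 302 322 21
186 305 320 16
scene mid [ 0.4991 -0.3388  0.15  ] [ 0.5405 -0.4374  0.15  ] [ 0.4577 -0.2402  0.15  ]
150 161 169
172 161 169
190 161 169
205 161 173
```

Emit:
{"op": "step_arm", "data": {"targets": "-1 -0.01 -0.03 0 0 0 0.02;-1 -0.025 -0.08 0 0 0 0.05;-1 -0.04 -0.14 0 0 0 0.08;-1 -0.057 -0.2 0 0 0 0.11;-1 -0.074 -0.26 0 0 0 0.14;-1 -0.091 -0.32 0 0 0 0.17;-1 -0.108 -0.38 0 0 0 0.2;-1 -0.125 -0.44 0 0 0 0.233;-1 -0.142 -0.5 0 0 0 0.233;-1 -0.16 -0.56 0 0 0 0.233"}}

```text
clock: 9.7
eef_pos: [0.5323, -0.2212, 0.332]
tool_rot: [0.554, 0.832, -0.002, -0.002]
ft_force: [0.5, -0.3, -2.8]
grip_width: 0.011
grasp_force: 61.3
```

Emit:
{"op": "step_arm", "data": {"targets": "-1 -0.014 -0.05 0 0 0 0;-1 -0.031 -0.11 0 0 0 0;-1 -0.048 -0.17 0 0 0 0;-1 -0.06 -0.21 0 0 0 0;-1 -0.068 -0.24 0 0 0 0;-1 -0.068 -0.24 0 0 0 0;-1 -0.068 -0.24 0 0 0 0;-1 -0.068 -0.24 0 0 0 0;-1 -0.068 -0.24 0 0 0 0"}}

```text
clock: 10.45
eef_pos: [0.4997, -0.3388, 0.3327]
tool_rot: [0.553, 0.833, -0.001, -0.002]
ft_force: [0.1, 0.7, -3.4]
grip_width: 0.0109
grasp_force: 61.3
```

Run:
```python
from h import *
o=st(); I,im=wrist('w5')
S=bot.camera("scene")[:,:,::-1];D=bot.camera("side")[:,:,::-1]
c=cv2.resize(S[70:220,100:250],(400,400),interpolation=2);d=cv2.resize(D[40:220,240:420],(400,400),interpolation=2)
cv2.imwrite('pics/s5.png',np.vstack([np.hstack([c,d])]))
cv2.imwrite('pics/s5all.png',cv2.resize(np.hstack([c,d,cv2.resize(im,(533,400))]),(800,240),interpolation=cv2.INTER_AREA))
```

```text
10.45 [ 0.4997 -0.3388  0.3327] [-0.5945  0.4565  0.5748  1.6928 -0.0026  0.5787] [ 0.081   0.6817 -3.3923] 0.010928566591064528 61.269657611846924
[[-0.3873  0.922  -0.0045]
 [ 0.922   0.3873 -0.0001]
 [ 0.0017 -0.0042 -1.    ]]
```

View pics/s5.png

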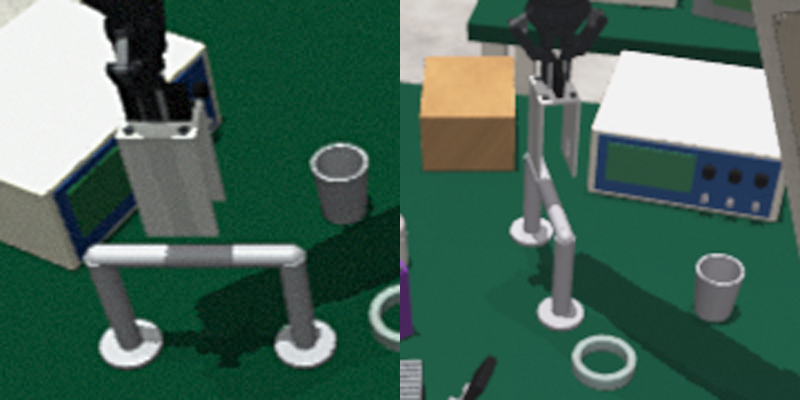

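The bridge hangs above the bar, with its shadow centred on the bar (scene and side crops), so I lower it.

Emit:
{"op": "step_arm", "data": {"targets": "-1 0 -0.002 -0.03 0 0 0;-1 0 -0.002 -0.07 0 0 0;-1 0 -0.002 -0.11 0 0 0;-1 0 -0.002 -0.15 0 0 0;-1 0 -0.002 -0.19 0 0 0;-1 0 -0.002 -0.23 0 0 0;-1 0 -0.002 -0.27 0 0 0;-1 0 -0.002 -0.3 0 0 0;-1 0 -0.002 -0.31 0 0 0;-1 0 -0.002 -0.31 0 0 0"}}

```text
clock: 11.43
eef_pos: [0.4985, -0.3398, 0.1762]
tool_rot: [0.554, 0.833, -0.002, -0.004]
ft_force: [1.0, -0.5, -3.1]
grip_width: 0.0114
grasp_force: 61.3
```

Run:
```python
from h import *
o=st()
S=bot.camera("scene")[:,:,::-1];D=bot.camera("side")[:,:,::-1]
c=cv2.resize(S[90:220,110:240],(400,400),interpolation=2);d=cv2.resize(D[80:200,250:370],(400,400),interpolation=2)
cv2.imwrite('pics/s6.png',np.hstack([c,d]))
```

```text
11.4333 [ 0.4985 -0.3398  0.1762] [-0.5967  0.4782  0.2057  1.3053 -0.0031  0.5772] [ 0.9837 -0.4521 -3.0807] 0.011365998796426578 61.2550950050354
[[-0.3865  0.9223 -0.0075]
 [ 0.9223  0.3865  0.0014]
 [ 0.0042 -0.0064 -1.    ]]
```

View pics/s6.png

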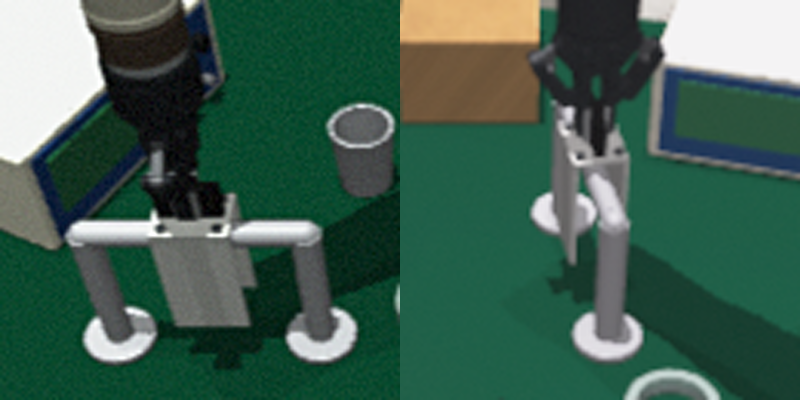

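One leg is on each side of the bar in the close crop. I set the bridge down gently.

Emit:
{"op": "step_arm", "data": {"targets": "-1 0 0 -0.004 0 0 0;-1 0 0 -0.008 0 0 0;-1 0 0 -0.01 0 0 0;-1 0 0 -0.01 0 0 0;-1 0 0 -0.01 0 0 0"}}

```text
clock: 11.95
eef_pos: [0.4992, -0.341, 0.173]
tool_rot: [0.554, 0.832, -0.002, -0.002]
ft_force: [-0.7, -0.4, -2.6]
grip_width: 0.0113
grasp_force: 61.3
```

Emit:
{"op": "step_arm", "data": {"targets": "-1 0 0 -0.003 0 0 0;-1 0 0 -0.006 0 0 0;-1 0 0 -0.006 0 0 0;-1 0 0 -0.006 0 0 0;-1 0 0 -0.006 0 0 0"}}

```text
clock: 12.37
eef_pos: [0.4993, -0.3411, 0.17]
tool_rot: [0.554, 0.832, -0.002, -0.001]
ft_force: [-0.2, 0.8, -0.8]
grip_width: 0.0113
grasp_force: 61.5
```

Emit:
{"op": "step_arm", "data": {"targets": "-1 0 0 -0.0015 0 0 0;-1 0 0 -0.002 0 0 0;-1 0 0 -0.002 0 0 0"}}

```text
clock: 12.62
eef_pos: [0.4993, -0.3411, 0.1699]
tool_rot: [0.554, 0.832, -0.002, -0.001]
ft_force: [-1.9, 1.6, 4.9]
grip_width: 0.0111
grasp_force: 62.6
```

Emit:
{"op": "step_arm", "data": {"targets": "-0.7 0 0 0 0 0 0;-0.5 0 0 0 0 0 0;-0.3 0 0 0 0 0 0;-0.3 0 0 0 0 0 0;-0.3 0 0 0.02 0 0 0;-0.3 0 0 0.05 0 0 0;-0.3 0 0 0.1 0 0 0;-0.3 0 0 0.17 0 0 0;-0.3 0 0 0.24 0 0 0;0 0 0 0.3 0 0 0"}}

```text
clock: 13.45
eef_pos: [0.4992, -0.3409, 0.3219]
tool_rot: [0.554, 0.832, -0.002, -0.001]
ft_force: [1.6, -0.6, -0.2]
grip_width: 0.0407
grasp_force: 0.0
```

Run:
```python
from h import *
o=st()
S=bot.camera("scene")[:,:,::-1];D=bot.camera("side")[:,:,::-1]
cv2.imwrite('pics/s7a.png',S);cv2.imwrite('pics/s7b.png',D)
# module: bounds in scene/side predicted at fixture
c=np.array([.5690,.0520,0]);f=np.array([.6135,.0606,0]);Rf=R.from_euler('z',.213).as_matrix()
for n,im in(("scene",S),("side",D)):
    I=info(n)
    # module top face corner prediction and mean abs edge shift by gray gradient print
    q=np.array([proj(I,f+Rf@np.array([x,y,.125])) for x,y in((-.019,-.05),(.019,-.05),(.019,.05),(-.019,.05))]);print(n,q)
I=info('scene')
for h in [im for im in (S,D)]:
    print('bridge brightness',h[150:175,170:190].mean())
```

```text
13.45 [ 0.4992 -0.3409  0.3219] [-0.5976  0.4528  0.5412  1.6605 -0.0031  0.5771] [ 1.6258 -0.5775 -0.1555] 0.04067763706557281 0.0
[[-0.3858  0.9226 -0.0027]
 [ 0.9226  0.3858 -0.0019]
 [-0.0007 -0.0033 -1.    ]]
scene [[274.1111 239.748 ]
 [271.4407 252.5964]
 [312.2328 258.9164]
 [313.958  245.7969]]
side [[248.7728 202.9195]
 [235.3489 203.0252]
 [233.133  229.6477]
 [247.2975 229.5349]]
bridge brightness 85.34466666666667
bridge brightness 83.614
```

Emit:
{"op": "step_arm", "data": {"targets": "0 0.017 0.06 0 0 0 -0.03;0 0.036 0.13 0 0 0 -0.07;0 0.057 0.2 0 0 0 -0.11;0 0.077 0.27 0 0 0 -0.15;0 0.097 0.34 0 0 0 -0.19;0 0.117 0.41 0 0 0 -0.233;0 0.137 0.48 0 0 0 -0.233;0 0.157 0.55 0 0 0 -0.233;0 0.177 0.62 0 0 0 -0.233;0 0.194 0.68 0 0 0 -0.233"}}

```text
clock: 14.38
eef_pos: [0.5964, 0.0015, 0.3187]
tool_rot: [0.628, 0.779, -0.001, -0.002]
ft_force: [0.3, 0.1, 0.0]
grip_width: 0.0428
grasp_force: 0.0
```

Emit:
{"op": "step_arm", "data": {"targets": "0.2 0.014 0.05 0 0 0 0;0.2 0.028 0.1 -0.03 0 0 0;0.2 0.034 0.123 -0.08 0 0 0;0.2 0.034 0.123 -0.13 0 0 0;0.2 0.034 0.123 -0.17 0 0 0;0.2 0.034 0.123 -0.17 0 0 0;0.2 0.034 0.123 -0.17 0 0 0;0.2 0.034 0.123 -0.17 0 0 0"}}

```text
clock: 15.05
eef_pos: [0.6138, 0.0604, 0.2352]
tool_rot: [0.628, 0.778, -0.001, -0.001]
ft_force: [-0.7, -0.0, 0.6]
grip_width: 0.0509
grasp_force: 0.0
```

Run:
```python
from h import *
o=st(); I,im=wrist('w8')
Rf=R.from_euler('z',.213).as_matrix();f=np.array([.6135,.0606,0])
q=np.array([proj(I,f+Rf@np.array([x,y,.125])) for x,y in((-.019,-.05),(.019,-.05),(.019,.05),(-.019,.05))]);print(q)
cv2.polylines(im,[q.round().astype(int)],True,(0,0,255));cv2.imwrite('pics/w8o.png',np.hstack([cv2.resize(im[80:400,130:450],(400,400)),cv2.resize(bot.camera('scene')[90:250,100:260,::-1],(400,400),interpolation=2)]))
```

```text
15.05 [0.6138 0.0604 0.2352] [0.0978 0.4809 0.3635 1.456  0.0006 1.456 ] [-0.6621 -0.0009  0.5727] 0.05092044284725857 0.0
[[-0.211   0.9775 -0.0027]
 [ 0.9775  0.2111  0.0003]
 [ 0.0009 -0.0026 -1.    ]]
[[257.8615 259.5707]
 [304.8303 259.6112]
 [307.8191 134.4254]
 [254.7394 134.445 ]]
```

View pics/w8o.png

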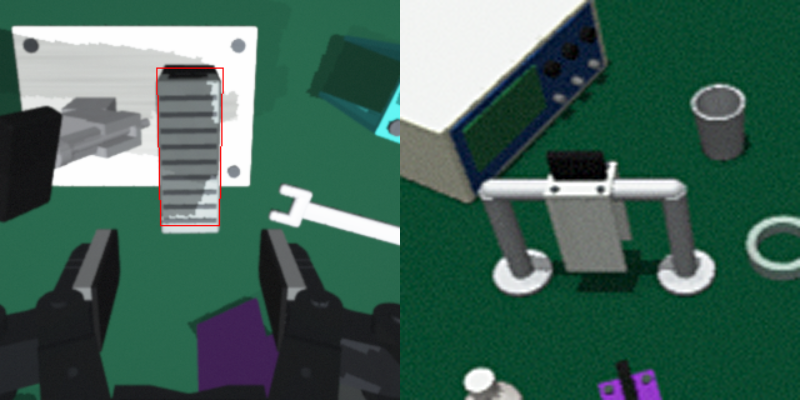

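The overlay matches the module in x, and the module sits about 3 mm further toward fixture -y. The bridge hangs steadily on the bar. I grip the module next.

Emit:
{"op": "step_arm", "data": {"targets": "0.2 0 -0.006 -0.05 0 0 0;0.2 0 -0.006 -0.11 0 0 0;0.2 0 -0.006 -0.17 0 0 0;0.2 0 -0.006 -0.22 0 0 0;0.2 0 -0.006 -0.255 0 0 0;0.2 0 -0.006 -0.272 0 0 0;0.2 0 -0.006 -0.272 0 0 0;0.2 0 -0.006 -0.272 0 0 0;0.2 0 -0.006 -0.272 0 0 0"}}

```text
clock: 15.9
eef_pos: [0.6149, 0.0576, 0.1]
tool_rot: [0.628, 0.778, 0.0, -0.0]
ft_force: [-0.1, -0.5, -0.1]
grip_width: 0.0512
grasp_force: 0.0
```

Emit:
{"op": "step_arm", "data": {"targets": "0 -0.001 0 -0.003 0 0 0;-0.1 -0.001 0 -0.003 0 0 0;-0.3 -0.001 0 -0.003 0 0 0;-1 -0.001 0 -0.003 0 0 0;-1 -0.001 0 -0.003 0 0 0;-1 -0.001 0 -0.003 0 0 0;-1 -0.001 0 -0.003 0 0 0"}}

```text
clock: 16.48
eef_pos: [0.6139, 0.0577, 0.098]
tool_rot: [0.628, 0.778, -0.0, -0.001]
ft_force: [-0.2, -0.5, 6.0]
grip_width: 0.0372
grasp_force: 61.2
```

Emit:
{"op": "step_arm", "data": {"targets": "-1 0 0 0.01 0 0 0;-1 0 0 0.03 0 0 0;-1 0 0 0.06 0 0 0;-1 0 0 0.1 0 0 0;-1 0 0 0.14 0 0 0;-1 0 0 0.16 0 0 0;-1 0 0 0.16 0 0 0;-1 0 0 0.16 0 0 0"}}

```text
clock: 17.15
eef_pos: [0.6128, 0.0576, 0.1764]
tool_rot: [0.628, 0.778, -0.001, -0.002]
ft_force: [-0.4, 1.5, -2.9]
grip_width: 0.0372
grasp_force: 60.5
```

Run:
```python
from h import *
o=st()
```

```text
17.15 [0.6128 0.0576 0.1764] [0.0934 0.5003 0.242  1.3165 0.0006 1.4512] [-0.3513  1.5416 -2.8841] 0.037151532291947814 60.45009970664978
[[-0.2114  0.9774 -0.004 ]
 [ 0.9774  0.2114  0.0002]
 [ 0.001  -0.0038 -1.    ]]
```

Emit:
{"op": "step_arm", "data": {"targets": "-1 -0.01 0.03 0 0 0 -0.02;-1 -0.03 0.09 0 0 0 -0.05;-1 -0.06 0.16 0 0 0 -0.08;-1 -0.09 0.23 0 0 0 -0.11;-1 -0.12 0.3 0 0 0 -0.14;-1 -0.145 0.37 0 0 0 -0.17;-1 -0.17 0.44 0 0 0 -0.2;-1 -0.19 0.5 0 0 0 -0.2;-1 -0.204 0.535 0 0 0 -0.2;-1 -0.208 0.547 0 0 0 -0.2"}}

```text
clock: 17.98
eef_pos: [0.506, 0.3338, 0.174]
tool_rot: [0.685, 0.728, -0.003, -0.003]
ft_force: [0.0, -0.3, -1.3]
grip_width: 0.0372
grasp_force: 60.4
```

Emit:
{"op": "step_arm", "data": {"targets": "-1 0 0 -0.02 0 0 0;-1 0 0 -0.06 0 0 0;-1 0 0 -0.11 0 0 0;-1 0 0 -0.17 0 0 0;-1 0 0 -0.23 0 0 0;-1 0 0 -0.28 0 0 0;-1 0 0 -0.31 0 0 0;-1 0 0 -0.32 0 0 0;-1 0 0 -0.32 0 0 0;-1 0 0 -0.32 0 0 0"}}

```text
clock: 18.82
eef_pos: [0.5091, 0.3301, 0.0161]
tool_rot: [0.688, 0.726, -0.001, -0.002]
ft_force: [0.0, 0.2, -1.6]
grip_width: 0.0371
grasp_force: 60.4
```

Run:
```python
from h import *
o=st()
```

```text
18.8167 [0.5091 0.3301 0.0161] [ 0.5737  0.6178 -0.0051  0.9517  0.003   2.09  ] [ 0.0346  0.2278 -1.6218] 0.03705199817701203 60.35096526145935
[[-0.0545  0.9985 -0.0048]
 [ 0.9985  0.0545  0.0004]
 [ 0.0007 -0.0047 -1.    ]]
```

Emit:
{"op": "step_arm", "data": {"targets": "-1 0 0 -0.006 0 0 0;-1 0 0 -0.012 0 0 0;-1 0 0 -0.015 0 0 0;-1 0 0 -0.015 0 0 0;-1 0 0 -0.015 0 0 0"}}

```text
clock: 19.23
eef_pos: [0.5088, 0.3312, 0.0091]
tool_rot: [0.687, 0.727, -0.001, -0.002]
ft_force: [-0.0, 0.4, -1.5]
grip_width: 0.0371
grasp_force: 60.3
```

Emit:
{"op": "step_arm", "data": {"targets": "-1 0 0 -0.002 0 0 0;-1 0 0 -0.004 0 0 0;-1 0 0 -0.004 0 0 0;-1 0 0 -0.004 0 0 0"}}

```text
clock: 19.57
eef_pos: [0.5089, 0.3313, 0.0071]
tool_rot: [0.687, 0.727, -0.001, -0.002]
ft_force: [-0.7, -0.2, -0.2]
grip_width: 0.0374
grasp_force: 60.5
```

Emit:
{"op": "step_arm", "data": {"targets": "-1 0 0 -0.0015 0 0 0;-1 0 0 -0.0015 0 0 0;-1 0 0 -0.0015 0 0 0"}}

```text
clock: 19.82
eef_pos: [0.5089, 0.3313, 0.0071]
tool_rot: [0.687, 0.727, -0.001, -0.002]
ft_force: [-1.8, 0.1, 5.6]
grip_width: 0.0373
grasp_force: 61.2
```

Contact on the floor. I release and rise.

Emit:
{"op": "step_arm", "data": {"targets": "-0.1 0 0 0 0 0 0;0.1 0 0 0 0 0 0;0.3 0 0 0 0 0 0;0.3 0 0 0 0 0 0;0.3 0 0 0.02 0 0 0;0.3 0 0 0.06 0 0 0;0.3 0 0 0.12 0 0 0;0.3 0 0 0.19 0 0 0;0.3 0 0 0.26 0 0 0;0.3 0 0 0.3 0 0 0"}}

```text
clock: 20.65
eef_pos: [0.5102, 0.332, 0.1613]
tool_rot: [0.687, 0.727, 0.002, -0.001]
ft_force: [0.5, 1.0, 0.0]
grip_width: 0.0554
grasp_force: 0.0
```

Emit:
{"op": "step_arm", "data": {"targets": "0.3 -0.1 0 0.06 0 0 0;0.3 -0.15 0 0.1 0 0 0;0.3 -0.15 0 0.1 0 0 0;0.3 -0.15 0 0.1 0 0 0"}}

```text
clock: 20.98
eef_pos: [0.4332, 0.332, 0.2095]
tool_rot: [0.686, 0.727, 0.001, -0.002]
ft_force: [0.6, 0.1, -0.1]
grip_width: 0.0557
grasp_force: 0.0
```

Run:
```python
from h import *
o=st()
S=bot.camera("scene")[:,:,::-1];D=bot.camera("side")[:,:,::-1]
cv2.imwrite('pics/s9.png',np.hstack([cv2.resize(S[130:400,110:470],(400,300)),cv2.resize(D[90:390,100:500],(400,300))]))
```

```text
20.9833 [0.4332 0.332  0.2095] [0.652  0.3393 0.083  1.3121 0.0035 2.1648] [ 0.6155  0.079  -0.0954] 0.05570442555101742 0.0
[[-0.0579  0.9983 -0.0002]
 [ 0.9983  0.0579  0.0042]
 [ 0.0042  0.     -1.    ]]
```

View pics/s9.png

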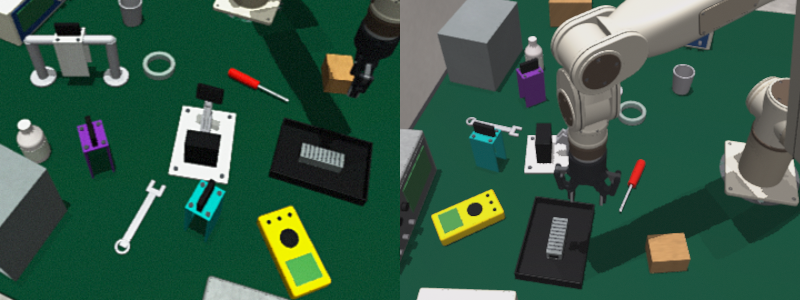

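The module lies flat in the tray at (322,155), the bridge is on the bar at (70,40), the handle is latched across at (210,92), and the bystanders have not moved.

```bash
python3 -c "
from workcell import bot
print(bot.job_done())"
```

```text
the job is handed in; nothing more can be done
None
```

The job is handed in at about 21 s of the 64 s: the last pictures show the plunger latched out, the bridge over the rail's bar with one leg on each side, and the module lying flat in the tray, with the bystanders where they were; no verdict was returned.

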